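# Lift the lid off the biscuit chest and park it in its stand

## Robot

A 6-joint arm with a two-finger parallel gripper is mounted at the origin on a cart in front of the work surface, level with it; the furniture and walls round the work are solid. World frame = base frame: x ahead of the robot, y to its left, z up, the work surface at z = 0. Lengths are in m, angles in rad, forces in N, time in s.
With the tool pointing down it reaches from about 0.25 to 0.775 m from the base axis. Payload 4 kg.
Tool frame: the origin (TCP) lies midway between the tips of the shut fingers; the grasp point (between the pads) lies 19 mm behind it; x points along the fingers, y is the direction in which the jaws open and shut, and the axes are right-handed (so a half turn about x gives the same grasp; the last joint's range is limited). The gripper opens to 85 mm and grips with 20 to 120 N. Pads are 22 mm wide; open, the fingers measure 114 mm over their backs; the gripper's body (76 mm by 85 mm) begins 54 mm behind the grasp point. The pads swing forward as they close: fully open they stand 13 mm farther back than shut.
Start: joints at [1.232, 0.087, 1.371, -0, 1.684, -0.103], TCP at [0.128, 0.535, 0.231] pointing down, gripper open.
Joint ranges: [-3.1, 3.1], [-0.76, 2.03], [0.27, 2.55], [-1.08, 4.22], [0.17, 2.65], [-2.57, 2.57]. Speed limits (rad/s): [2.79, 2.79, 3.14, 3.14, 3.14, 3.14].

## Interface

Orientations are given as a unit quaternion [w, x, y, z].
In Python, from bench import robot gives the robot as it stands.
- The arm moves only by the tool step_arm, never from a script. Its argument "rows" is one flat list of numbers, 5 for each row, row after row: the closure, from 0 (fully open) to 1 (shut), then the shift along the world's x, y, z in mm, then the turn about the world's z in rad. In form: [gripper, x, y, z, yaw, gripper, x, y, z, yaw, ...]. A call has exactly 5 rows; each row is the pose to reach, as a shift and turn from the pose measured when the call began; what a row does not reach only later rows make up. A row lasts 1/8 s, in which the tool goes at most 62.5 mm and 10.7 degrees, less where a joint would pass 70% of its speed; a pose out of reach is approached as far as the arm can. A call with a gripper value outside its range is refused whole. The fingers move at their own pace and stop on an object; "force" is the grip in N (left out, the last holds). Time passes only in rows, so rows that repeat a pose let the fingers close, or fill a call up. It gives the time, the measured TCP pose, the force and the opening at its end, in the units of the state.
- robot.get_state(): the state, without advancing time (a new reading comes with each control period).
- robot.snapshot(name): name is "side" or "top"; returns the picture (420x560x3 uint8, red, green, blue); there is no depth.
- robot.camera_params(name): a dict with "K" (3x3 intrinsics, pixels), "dist_coeffs" ([k1, k2, p1, p2, k3] as OpenCV has them; the pictures are not rectified), "rvec" (rotation vector, rad) and "tvec" (3), from world to camera coordinates, as OpenCV has them. Camera axes: x right, y down, z forward; pixel columns grow to the right and rows downward; lengths in m; the calibration is good to about 2 mm. A picture is of the moment at which its call begins. camera_params takes no time and is no camera call.
- robot.sign_off(): hands the job in, once; it reports no verdict.
The state is a dict: "time": time; "q": joint angles; "joint_vel": joint speeds; "tau": joint torques, N m; "position": TCP position; "tcp_rot": TCP orientation; "ft_force": force on the tool from outside, world axes, zero at the start; "torque": the same for the moment, N m; "grip_width": finger opening in m.
Only numpy, scipy, OpenCV 4.12 (cv2) and the standard library are available. Lean on these libraries where they do the work, as an engineer would, in place of code of your own. Each camera call takes 0.05 s, during which the arm holds its last target.

## Task

The biscuit chest has to be refilled, so take its lid off: raise the lid until it stands open by itself against the stop behind the hinge, and let go of it. Then take the standing lid again (its top edge is the best grip), lift it straight up off its two hinge pins, set it down upright in the middle of the slot of the wire lid stand, hinge end down, and let go. Leave the jars and pastry packs where they are.

Things in the scene. Friction and masses are not known exactly. Their poses are not given: they have to be found in the camera images.
- lid: Loose wooden lid, 0.2 to 0.45 kg: panel 176 (x) x 157 (y) x 12 mm with a dark bow handle on its upper face. Origin: centre of the underside; x along the hinge, +y to the front (free) edge, z out of the upper face. Closed it lies flat with the chest's yaw; it opens by a positive turn about its x and stands by itself only at about 95 degrees, leaning on a stop. A lip stops it sliding when closed.
- lid_handle (a point): Middle of the lid's handle bar: a round bar 12 mm thick along the lid's x, 90 mm over its legs, its axis 50 mm above the panel's upper face (44 mm free between them) and 22 mm from the front edge; (0, 56, 62) mm in the lid's frame. Axes as the lid's. Held lightly by fingers that close across it, the bar can turn between them.
- lid_edge (a point): Middle of the lid's front edge at half its 12 mm thickness, (0, 78, 6) mm in the lid's frame: the top edge when the lid stands open. Axes as the lid's.
- lid_hinge (a point): Lid's hinge line, midway between its 2 steel knuckles (x = +-55 mm, 14 wide, 23 thick); (0, -93, 6) mm in the lid's frame, axes as the lid's. Each is a fork with a 13 mm slot open away from the front edge: downwards when the lid stands. Forks reach 10 mm past this line: lifted 20 mm the lid is off the pins. In the stand the lid rests on the fork ends, 181 mm from the front edge.
- chest_hinge (a point): Hinge line of the fixed wooden chest (170 x 150 mm, 75 high, pastries inside), midway between its 2 steel pins (10 mm thick, along x), 81 mm above the table. x along the hinge, +y to the chest's front, z up; the chest's middle lies 93 mm along +y. A steel stop, 60 mm wide, stands 9 to 14 mm behind the line (-y), its top 35 mm above it.
- stand_slot (a point): Middle of the slot of the fixed lid stand, on the upper face of its wooden base (190 x 90 x 10 mm). x along the slot, y across, z up; yaw within 0.5 rad of the chest's. Two 8 mm wire uprights on each side, at x = +-32 mm, leave a slot 26 mm wide that flares to 52 mm at the top, 84 mm above this point. The lid may face either way in it.
- by_honey_jar_b: Loose bystander: honey jar, 64 mm across, 97 mm high, origin under its centre.
- by_jam_jar: Loose bystander: jam jar, 69 mm across, 99 mm high, origin under its centre.
- by_ring_pack_4: Loose bystander: wrapped ring cake, 90 x 94 x 25 mm, origin under its centre.
- by_ring_pack_3: Loose bystander: wrapped ring cake, 90 x 94 x 24 mm, origin under its centre.

How it is judged:
By the outcome, as a careful person would: the job done as asked, in the order asked, and still so for the second after the job is handed in, with the robot touching nothing.
It also fails if it takes over 61 s, if anything falls off the work surface, if the arm or the gripper's body presses on something with over 40 N, if the wrist force passes 120 N, or if a joint passes its speed limit or range.

## Working session

There is one attempt and no reset: what is moved stays moved. The work goes in short steps, Python scripts to look and compute and a tool call to move; the robot and the scene stay as the last step left them, time stands still between calls to the robot, and variables do not carry over. Pictures are saved under pics/ and viewed, and the job is handed in when it is done.

Besides the shell and the picture viewer there is one more tool, called after "Request:" as name(argument=value, ...) on one line, values as JSON. step_arm: Moves the arm, as the interface text tells. Its arguments: {"type":"object","properties":{"rows":{"type":"array","items":{"type":"number"}},"force":{"type":"number"}},"required":["rows"]}

```bash
ls; mkdir -p pics; cat > h.py <<'E'
import numpy as np,cv2
from bench import robot
def P(n):
    c=robot.camera_params(n);return np.array(c["K"],float),np.array(c["dist_coeffs"],float),np.array(c["rvec"],float),np.array(c["tvec"],float)
def proj(n,X):
    K,d,r,t=P(n);return cv2.projectPoints(np.array(X,float).reshape(-1,3),r,t,K,d)[0].reshape(-1,2)
def ray(n,uv):
    K,d,r,t=P(n);R=cv2.Rodrigues(r)[0]
    p=cv2.undistortPoints(np.array([[uv]],float),K,d)[0,0]
    return -R.T@t.ravel(), R.T@np.array([p[0],p[1],1.])
def atz(n,uv,z):
    o,d=ray(n,uv);return o+d*(z-o[2])/d[2]
def tri(a,ua,b,ub):
    o1,d1=ray(a,ua);o2,d2=ray(b,ub);d1/=np.linalg.norm(d1);d2/=np.linalg.norm(d2)
    s=np.linalg.lstsq(np.c_[d1,-d2],o2-o1,rcond=None)[0]
    p,q=o1+s[0]*d1,o2+s[1]*d2;return (p+q)/2,np.linalg.norm(p-q)
def save(n,f,crop=None,k=1):
    im=robot.snapshot(n)[:,:,::-1]
    cv2.imwrite(f"pics/raw_{f}.png",im)
    cropf(f,f,crop,k)
def cropf(f,out,crop=None,k=1):
    im=cv2.imread(f"pics/raw_{f}.png")
    if crop: x0,y0,x1,y1=crop; im=im[y0:y1,x0:x1]
    if k!=1: im=cv2.resize(im,None,fx=k,fy=k,interpolation=cv2.INTER_CUBIC)
    cv2.imwrite(f"pics/{out}.png",im)
E
python3 - <<'E'
from h import *
save("side","s0");save("top","t0")
for n in("side","top"):
    o,d=ray(n,(280,210));print(n,o,d)
print(robot.get_state())
E
```

```text
pics
side [ 0.0534729  -0.77878481  0.82468071] [ 0.40134766  0.69313381 -0.59875151]
top [0.40435567 0.01657492 1.58978221] [ 0.09056886  0.02018259 -0.99577665]
{'time': 0.1, 'q': array([ 1.23192372e+00,  8.78965595e-02,  1.37214434e+00, -6.71782927e-06,
        1.68361858e+00, -1.03079918e-01]), 'joint_vel': array([-0.00179412, -0.00241354, -0.00356332,  0.00266058,  0.00080307,
        0.00093568]), 'tau': array([ 2.44269853e-03, -3.53016007e+01, -3.14217353e+01, -1.44365963e-04,
        7.93233106e-03,  2.39207779e-06]), 'position': array([0.12832765, 0.53434011, 0.23022682]), 'tcp_rot': array([ 0.70203997,  0.08245905,  0.70235569, -0.08388602]), 'ft_force': array([-0.12991081, -0.23077928,  0.17563044]), 'torque': array([-0.02474626,  0.0143072 ,  0.00423379]), 'grip_width': 0.08550996586315733}
```

View pics/s0.png

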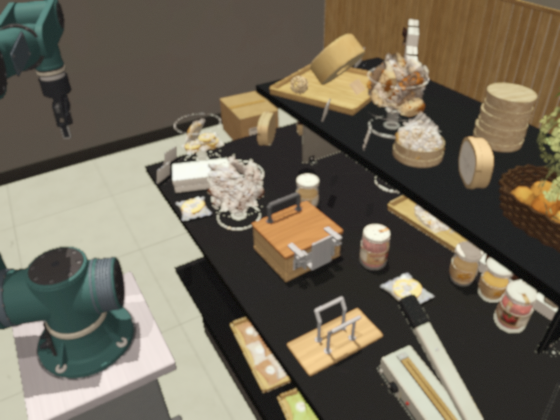

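View pics/t0.png

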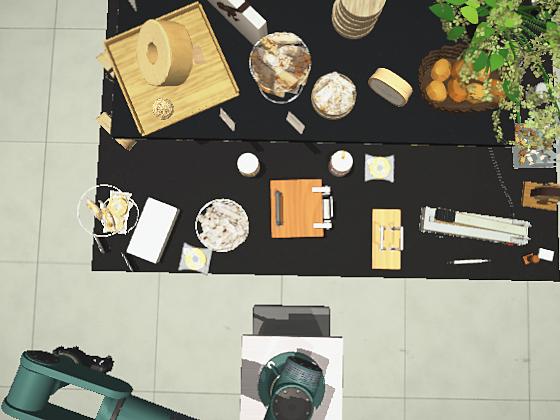

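The side view shows the chest near (298,240) with its handle at about (285,205) and its hinge toward the stand, which is near (335,340). In the top view the handle is at about (278,208), the hinge at about (325,205) and the stand at about (388,238). I'll enlarge both.

```bash
python3 - <<'E'
from h import *
cropf("s0","s0c",(240,180,350,290),5)
cropf("s0","s0d",(280,285,390,375),6)
cropf("t0","t0c",(255,165,415,280),5)
E
```

```text
(no output)
```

View pics/s0c.png

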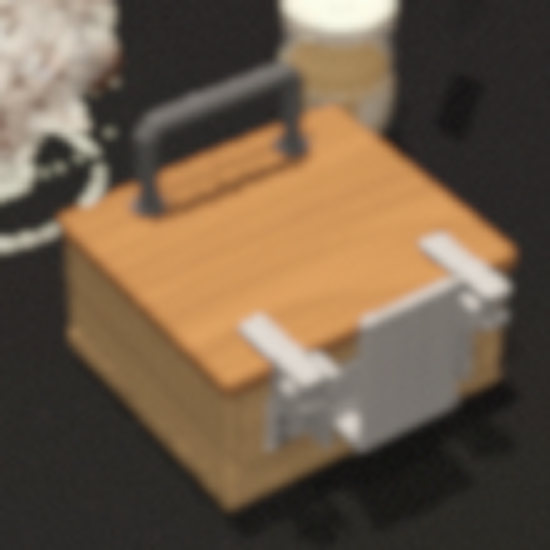

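View pics/s0d.png

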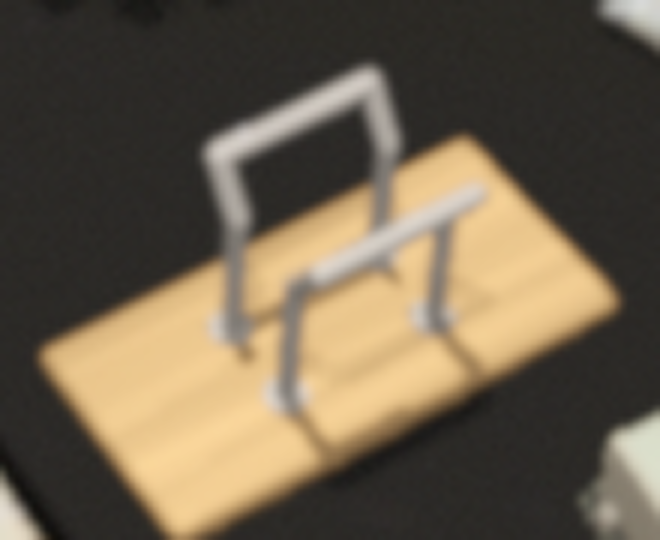

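View pics/t0c.png

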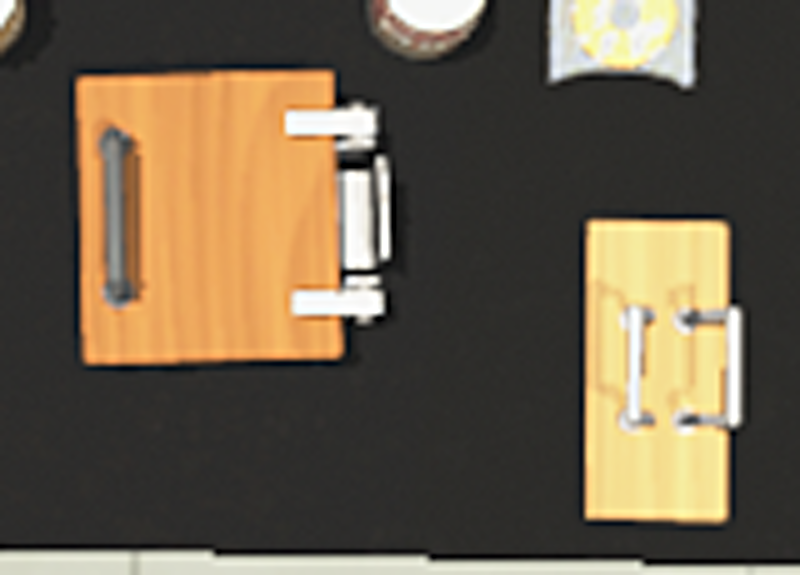

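```bash
cat > fit.py <<'E'
from h import *
from scipy.optimize import least_squares
def cv(p,k,x,y): return [(p[0]+.5)/k-.5+x,(p[1]+.5)/k-.5+y]
def fit(obs,x0):
    def T(v,X):
        c,s=np.cos(v[3]),np.sin(v[3]);X=np.array(X,float)
        return np.c_[c*X[:,0]-s*X[:,1]+v[0],s*X[:,0]+c*X[:,1]+v[1],X[:,2]+v[2]]
    def f(v): return np.concatenate([(proj(n,T(v,X))-np.array(u)).ravel() for n,X,u in obs])
    r=least_squares(f,x0,loss="soft_l1");return r.x,f(r.x).reshape(-1,2)
if __name__=="__main__":
    a,b=.088,.0785
    L=[[a,b,.012],[a,-b,.012],[-a,-b,.012],[-a,b,.012],[-.039,.056,.062],[.039,.056,.062]]
    top=[(77,73),(334,70),(344,357),(84,363),(119,293),(116,140)]
    sid=[(335,103),(515,248),(228,380),(63,213),(148,128),(288,72)]
    v,r=fit([("top",L,[cv(p,5,255,165) for p in top]),("side",L,[cv(p,5,240,180) for p in sid])],[.4,0,.08,0])
    print("lid",v.round(4));print(r.round(1).tolist())
    S=[[.095,.045,0],[.095,-.045,0],[-.095,-.045,0],[-.095,.045,0]]
    top=[(587,219),(727,219),(728,522),(586,519)]
    sid=[(468,135),(618,298),(180,533),(42,355)]
    v2,r=fit([("top",S,[cv(p,5,255,165) for p in top]),("side",S,[cv(p,6,280,285) for p in sid])],[.4,-.3,.01,0])
    print("stand",v2.round(4));print(r.round(1).tolist())
    c,s=np.cos(v[3]),np.sin(v[3])
    for q in([0,-.093,.006],[0,.056,.062]): print((v[:3]+np.array([c*q[0]-s*q[1],s*q[0]+c*q[1],q[2]])).round(4))
    print("wire end checks",proj("top",[[v2[0]-.032,v2[1]+.0,.094]]))
    for n,us in(("top",[(247,163),(340,161),(379,167),(195,258)]),): 
        for u,z in zip(us,(.097,.099,.024,.024)): print(u,atz(n,u,z).round(3))
E
python3 fit.py
```

```text
lid [ 0.5497 -0.0035  0.0741  0.0461]
[[0.3, 0.4], [0.1, -0.2], [-0.1, -0.1], [0.1, -0.1], [-0.2, -3.6], [-0.2, 0.7], [-0.2, -0.7], [0.7, 0.3], [-0.2, 1.0], [-1.4, 0.1], [1.8, -0.9], [-0.7, 0.2]]
stand [ 0.4654 -0.2916  0.0073 -0.0005]
[[0.2, -0.1], [0.2, 0.5], [-0.1, -0.4], [-0.1, -0.4], [-0.5, 0.2], [0.1, -0.3], [0.2, 0.8], [-0.2, -0.6]]
[ 0.554  -0.0964  0.0801]
[0.5471 0.0525 0.1361]
wire end checks [[391.64690639 247.94409596]]
(247, 163) [0.682 0.151 0.097]
(340, 161) [ 0.694 -0.132  0.099]
(379, 167) [ 0.692 -0.265  0.024]
(195, 258) [0.389 0.312 0.024]
```

```bash
python3 - <<'E'
from fit import *
print("tool axes\n",__import__("scipy.spatial.transform",fromlist=["x"]).Rotation.from_quat(robot.get_state()["tcp_rot"][[1,2,3,0]]).as_matrix().round(3))
t=lambda p:cv(p,5,255,165); s=lambda p:cv(p,6,280,285); sc=lambda p:cv(p,5,240,180)
# rails: ends top/side
for nm,a,b in(("railL +x",(635,310),(375,75)),("railL -x",(635,420),(215,152)),("railR +x",(735,310),(480,192)),("railR -x",(735,423),(300,283))):
    p,e=tri("top",t(a),"side",s(b));print(nm,p.round(4),round(e,4))
for nm,a,b in(("bar +x",(115,135),(292,70)),("bar -x",(120,290),(145,128))):
    p,e=tri("top",t(a),"side",sc(b));print(nm,p.round(4),round(e,4))
o,r=np.array([.5497,-.0035,.0741]),.0461
# fork ends / stop
im=cv2.imread("pics/raw_t0.png")
R=np.array([[np.cos(r),-np.sin(r),0],[np.sin(r),np.cos(r),0],[0,0,1]])
for X in([-.045,.056,.062],[.045,.056,.062],[-.055,-.103,.0175],[.055,-.103,.0175]):
    q=o+R@X; print(X,q.round(4),[(np.array(proj("top",[q])[0])-[255,165])*5+2],[(np.array(proj("side",[q])[0])-[240,180])*5+2])
E
```

```text
tool axes
 [[-0.001  0.234  0.972]
 [-0.002  0.972 -0.234]
 [-1.    -0.002 -0.   ]]
railL +x [ 0.498  -0.262   0.0916] 0.002
railL -x [ 0.4311 -0.2619  0.0918] 0.0006
railR +x [ 0.4985 -0.3224  0.0894] 0.0002
railR -x [ 0.428  -0.3215  0.0878] 0.0054
bar +x [0.5909 0.0545 0.136 ] 0.0002
bar -x [0.4996 0.049  0.1377] 0.0009
[-0.045, 0.056, 0.062] [0.5022 0.0504 0.1361] [array([118.22169725, 285.12924874])] [array([147.19207539, 127.72213047])]
[0.045, 0.056, 0.062] [0.5921 0.0545 0.1361] [array([114.93856244, 133.20515551])] [array([294.03561634,  69.18261723])]
[-0.055, -0.103, 0.0175] [ 0.4995 -0.1089  0.0916] [array([382.9033477 , 300.42251494])] [array([315.05673254, 378.14385149])]
[0.055, -0.103, 0.0175] [ 0.6094 -0.1039  0.0916] [array([377.14080529, 120.15961793])] [array([499.07800722, 291.15055181])]
```

Request:
step_arm(rows=[0.3, 40, -45, 15, 0.06, 0.3, 80, -91, 30, 0.12, 0.3, 120, -137, 30, 0.18, 0.3, 160, -183, 30, 0.24, 0.3, 200, -229, 30, 0.282], force=20)

```text
time: 0.72
position: [0.3291, 0.3037, 0.2598]
tcp_rot: [0.707, -0.018, 0.707, 0.016]
ft_force: [0.7, 0.4, -0.1]
grip_width: 0.0599
```

Request:
step_arm(rows=[0.3, 40, -46, 0, 0, 0.3, 80, -92, 0, 0, 0.3, 120, -138, 0, 0, 0.3, 160, -184, 0, 0, 0.3, 200, -230, 0, 0])

```text
time: 1.35
position: [0.5299, 0.0719, 0.2594]
tcp_rot: [0.707, -0.018, 0.707, 0.016]
ft_force: [0.9, -0.4, 0.0]
grip_width: 0.06
```

Request:
step_arm(rows=[0.3, 18, -22, -20, 0, 0.3, 18, -22, -30, 0, 0.3, 18, -22, -30, 0, 0.3, 18, -22, -30, 0, 0.3, 18, -22, -30, 0])

```text
time: 1.98
position: [0.5479, 0.0509, 0.2306]
tcp_rot: [0.707, -0.018, 0.706, 0.017]
ft_force: [-0.3, -0.3, 0.2]
grip_width: 0.0598
```

```bash
python3 - <<'E'
from h import *
save("side","s1",(220,140,360,260),5);save("top","t1",(215,140,355,260),5)
s=robot.get_state();print(s["position"],s["grip_width"],s["q"])
from scipy.spatial.transform import Rotation as R
print(R.from_quat(s["tcp_rot"][[1,2,3,0]]).as_matrix().round(3))
E
```

```text
[0.54792831 0.05060857 0.2303519 ] 0.059888179694344554 [-0.00988601  0.08749079  1.37233516 -0.00178782  1.68087249 -1.62982242]
[[ 0.001 -0.049  0.999]
 [-0.002  0.999  0.049]
 [-1.    -0.002  0.001]]
```

View pics/s1.png

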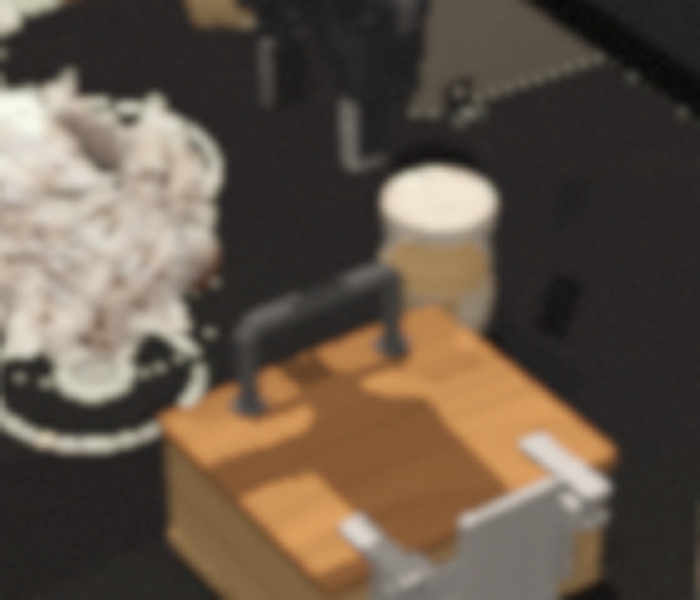

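View pics/t1.png

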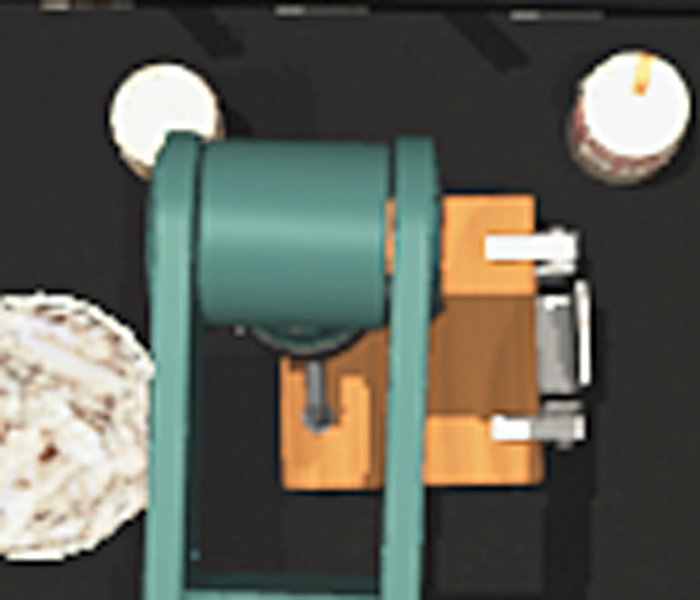

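The side view shows the fingertips at crop (265,100) and (355,165), straddling the bar whose middle is at (320,305). The top view shows the wrist over the handle and clear of the jars. Next I descend and grip lightly.

Request:
step_arm(rows=[0.3, -1, 1, -40, 0, 0.3, -1, 1, -75, 0, 0.3, -1, 1, -100, 0, 0.3, -1, 1, -113, 0, 0.3, -1, 1, -113, 0])

```text
time: 2.7
position: [0.5465, 0.0518, 0.1169]
tcp_rot: [0.707, -0.018, 0.707, 0.017]
ft_force: [-0.7, -0.1, 1.3]
grip_width: 0.0598
```

Request:
step_arm(rows=[1, 0, 0, 0, 0, 1, 0, 0, 0, 0, 1, 0, 0, 0, 0, 1, 0, 0, 0, 0, 1, 0, 0, 0, 0], force=20)

```text
time: 3.32
position: [0.5472, 0.052, 0.1181]
tcp_rot: [0.707, -0.018, 0.706, 0.017]
ft_force: [-0.7, 1.7, 5.1]
grip_width: 0.0111
```

```bash
python3 - <<'E'
from h import *
save("side","s2",(220,140,360,260),5)
s=robot.get_state();print(s["position"],s["grip_width"],s["ft_force"])
# arc shifts
h0=np.array([.5540,-.0964,.081]);r=.0461
import math
for a in range(0,100,8):
    th=math.radians(min(a,95));y=.149*math.cos(th)-.056*math.sin(th);z=.149*math.sin(th)+.056*math.cos(th)
    dy=(y-.149)*1e3;dz=(z-.056)*1e3
    print(a,round(-math.sin(r)*dy,1),round(math.cos(r)*dy,1),round(dz,1))
E
```

```text
[0.54721002 0.05201306 0.11805606] 0.011406834361933628 [-0.69702353  0.71797787  5.28139561]
0 -0.0 0.0 0.0
8 0.4 -9.2 20.2
16 1.0 -21.2 38.9
24 1.6 -35.6 55.8
32 2.4 -52.3 70.4
40 3.3 -70.8 82.7
48 4.2 -90.8 92.2
56 5.2 -112.0 98.8
64 6.2 -133.9 102.5
72 7.2 -156.0 103.0
80 8.2 -178.1 100.5
88 9.2 -199.6 94.9
96 10.0 -217.5 87.6
```

View pics/s2.png

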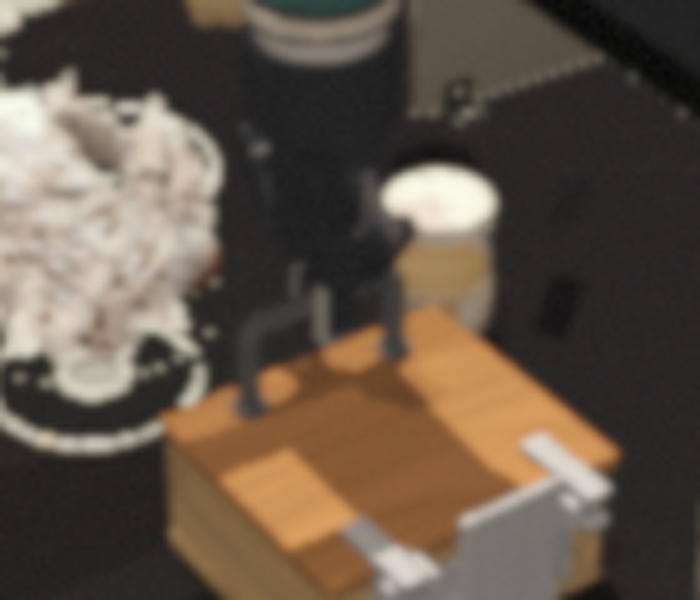

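The fingers hold the bar (width 11.4 mm against 12 mm), at about crop (320,305). Now I swing it along the arc.

Request:
step_arm(rows=[1, 0, -4, 10, 0, 1, 0.4, -9, 20, 0, 1, 0.7, -15, 30, 0, 1, 1, -21, 39, 0, 1, 1.6, -35.5, 56, 0])

```text
time: 4.0
position: [0.5485, 0.0166, 0.1745]
tcp_rot: [0.707, -0.018, 0.707, 0.018]
ft_force: [0.7, 0.5, -2.6]
grip_width: 0.011
```

Request:
step_arm(rows=[1, 1, -17, 14, 0, 1, 2, -35.5, 26.5, 0, 1, 3, -55.5, 36, 0, 1, 4, -76.5, 42.5, 0, 1, 5, -98.5, 46, 0])

```text
time: 4.62
position: [0.5542, -0.0841, 0.2219]
tcp_rot: [0.708, -0.018, 0.706, 0.017]
ft_force: [1.3, 1.2, -0.6]
grip_width: 0.011
```

```bash
python3 - <<'E'
from h import *
save("side","s3",(220,140,360,260),5)
s=robot.get_state();print(s["position"],s["grip_width"],s["ft_force"])
E
```

```text
[ 0.55434939 -0.08721262  0.22186739] 0.010867668319743886 [ 0.61156298 -0.27882994  6.55881933]
```

View pics/s3.png

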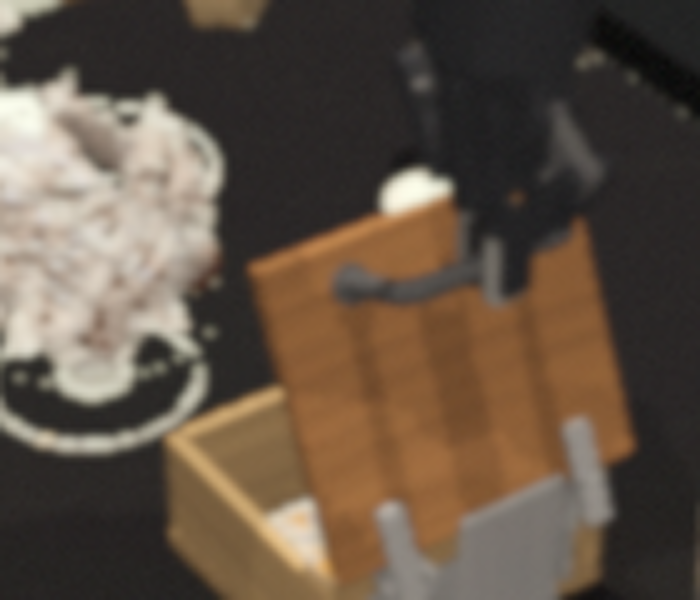

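The lid follows the arc at about 66 degrees, with the fingers on the bar at crop (490,270).

Request:
step_arm(rows=[1, 0, -17, -1, 0, 1, 1, -39, -3.5, 0, 1, 2, -60, -9, 0, 1, 2.5, -70, -12.5, 0, 1, 3, -77, -15.5, 0])

```text
time: 5.3
position: [0.5569, -0.1649, 0.2053]
tcp_rot: [0.708, -0.018, 0.706, 0.015]
ft_force: [0.6, 0.9, -1.0]
grip_width: 0.0111
```

```bash
python3 - <<'E'
from h import *
save("side","s4",(240,120,380,240),5)
s=robot.get_state();print(s["position"],s["grip_width"],s["ft_force"])
E
```

```text
[ 0.55693853 -0.16554719  0.20508315] 0.011181073861491657 [ 0.4018698  -0.36684288  0.86275566]
```

View pics/s4.png

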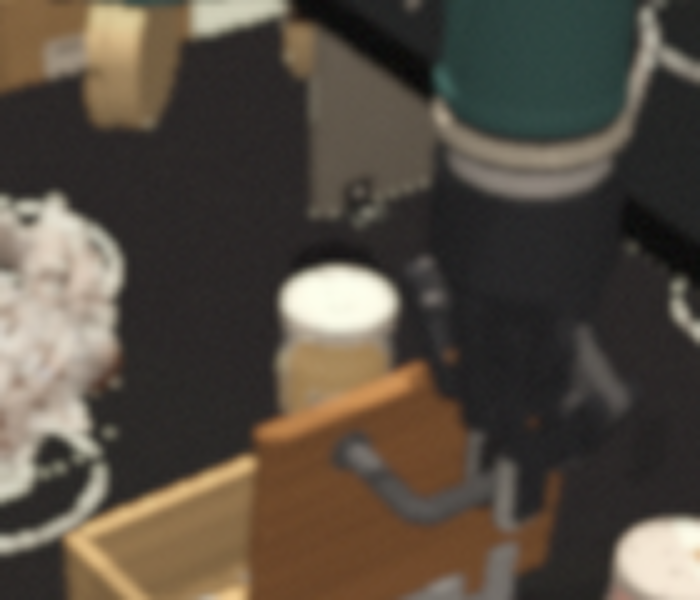

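The lid stands nearly upright, with its top edge from crop (260,435) to (430,365), but I haven't felt the stop yet. I'll push a little further to feel it.

Request:
step_arm(rows=[1, 0, -2, -0.5, 0, 1, 0, -4, -1.5, 0, 1, 0, -5, -2, 0, 1, 0, -5, -2, 0, 1, 0, -5, -2, 0])

```text
time: 5.98
position: [0.5572, -0.1695, 0.2031]
tcp_rot: [0.708, -0.018, 0.706, 0.015]
ft_force: [2.4, 4.2, -1.5]
grip_width: 0.0111
```

A reaction of +4.2 N in y means the lid has met the stop. I release and rise.

Request:
step_arm(rows=[0.6, 0, 0, 0, 0, 0.6, 0, 0, 0, 0, 0.6, 0, 0, 0, 0, 0.6, 0, 0, 0, 0, 0.6, 0, 0, 0, 0])

```text
time: 6.6
position: [0.5571, -0.1697, 0.2031]
tcp_rot: [0.708, -0.018, 0.706, 0.015]
ft_force: [1.2, 0.1, 1.0]
grip_width: 0.0339
```

Request:
step_arm(rows=[0.6, 0, 0, 15, 0, 0.6, 0, 0, 45, 0, 0.6, 0, 0, 80, 0, 0.6, 0, 0, 110, 0, 0.6, 0, 0, 110, 0])

```text
time: 7.22
position: [0.5582, -0.1701, 0.3179]
tcp_rot: [0.71, -0.019, 0.703, 0.014]
ft_force: [-0.4, 0.4, -0.0]
grip_width: 0.0346
```

```bash
python3 - <<'E'
from h import *
save("side","s5",(240,140,380,260),5);save("top","t5",(255,140,395,260),5)
s=robot.get_state();print(s["position"],s["grip_width"],s["ft_force"])
E
```

```text
[ 0.55716284 -0.16968391  0.31332211] 0.03422213109625734 [ 0.17217793  0.86584811 -0.74223123]
```

View pics/s5.png

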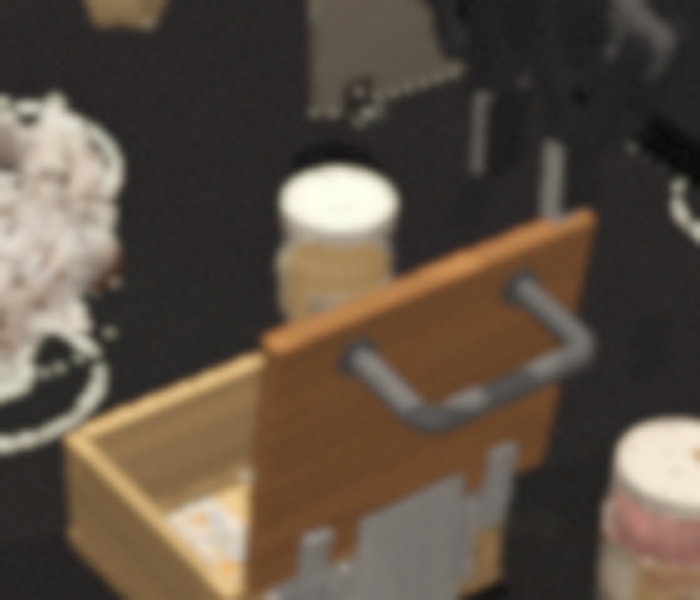

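View pics/t5.png

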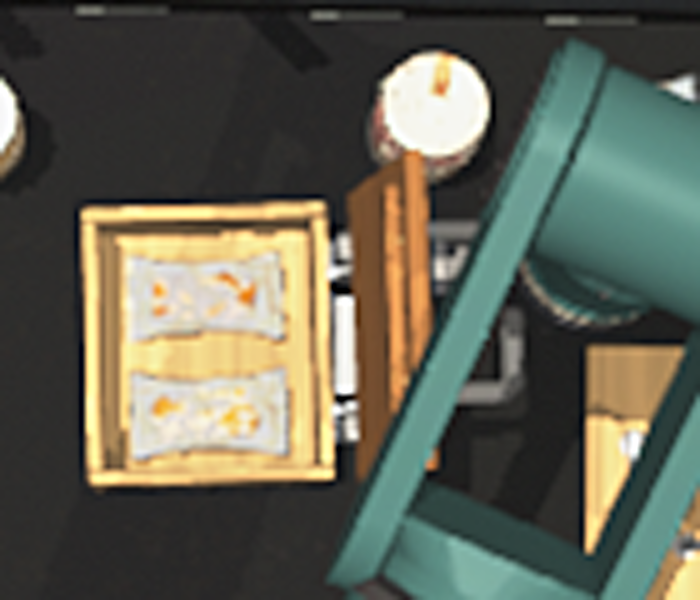

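The lid stands free. Its top edge runs from (265,348) to (595,213) in the side crop and from (427,152) to (437,466) in the top crop. I check it against the model.

```bash
python3 - <<'E'
from fit import *
t=lambda p:cv(p,5,255,140); s=lambda p:cv(p,5,240,140)
for nm,a,b in(("-x",(437,468),(266,352)),("+x",(426,152),(596,213))):
    p,e=tri("top",t(a),"side",s(b));print(nm,p.round(4),round(e,4))
h0=np.array([.5540,-.0964,.081]);r=.0461
R=np.array([[np.cos(r),-np.sin(r),0],[np.sin(r),np.cos(r),0],[0,0,1]])
for d in(93,95,97):
    th=np.radians(d);f=lambda x,y,z:h0+R@[x,y*np.cos(th)-z*np.sin(th),y*np.sin(th)+z*np.cos(th)]
    print(d,"edge mid",f(0,.1715,0).round(4))
    for X in((-.088,.1715,.006),(.088,.1715,.006)):
        q=f(*X);print(q.round(4),((proj("top",[q])[0]-[255,140])*5+2).round(),((proj("side",[q])[0]-[240,140])*5+2).round())
E
```

```text
-x [ 0.4654 -0.1245  0.2467] 0.0042
+x [ 0.6404 -0.1176  0.2499] 0.0016
93 edge mid [ 0.5544 -0.1054  0.2523]
[ 0.4668 -0.1154  0.252 ] [419. 468.] [262. 329.]
[ 0.6426 -0.1073  0.252 ] [408. 146.] [584. 197.]
95 edge mid [ 0.5547 -0.1113  0.2518]
[ 0.4671 -0.1214  0.2513] [430. 468.] [270. 337.]
[ 0.6429 -0.1132  0.2513] [419. 146.] [593. 204.]
97 edge mid [ 0.555  -0.1173  0.2512]
[ 0.4673 -0.1273  0.2505] [441. 468.] [279. 346.]
[ 0.6431 -0.1192  0.2505] [430. 146.] [602. 212.]
```

Request:
step_arm(rows=[0.6, -2, 28, 0, 0, 0.6, -4, 56, 0, 0, 0.6, -4, 56, 0, 0, 0.6, -4, 56, -10, 0, 0.6, -4, 56, -20, 0])

```text
time: 7.95
position: [0.5529, -0.1145, 0.2916]
tcp_rot: [0.707, -0.018, 0.707, 0.015]
ft_force: [-0.1, -0.6, 0.6]
grip_width: 0.0339
```

```bash
python3 - <<'E'
from h import *
save("side","s6",(240,100,380,220),5);save("top","t6",(255,140,395,260),5)
s=robot.get_state();print(s["position"],s["grip_width"],s["ft_force"])
from scipy.spatial.transform import Rotation as R
print(R.from_quat(s["tcp_rot"][[1,2,3,0]]).as_matrix().round(3))
E
```

```text
[ 0.55235654 -0.1142216   0.29043821] 0.033953878926385746 [ 0.16137249 -0.07335008 -0.25312417]
[[-0.002 -0.046  0.999]
 [-0.003  0.999  0.046]
 [-1.    -0.003 -0.002]]
```

View pics/s6.png

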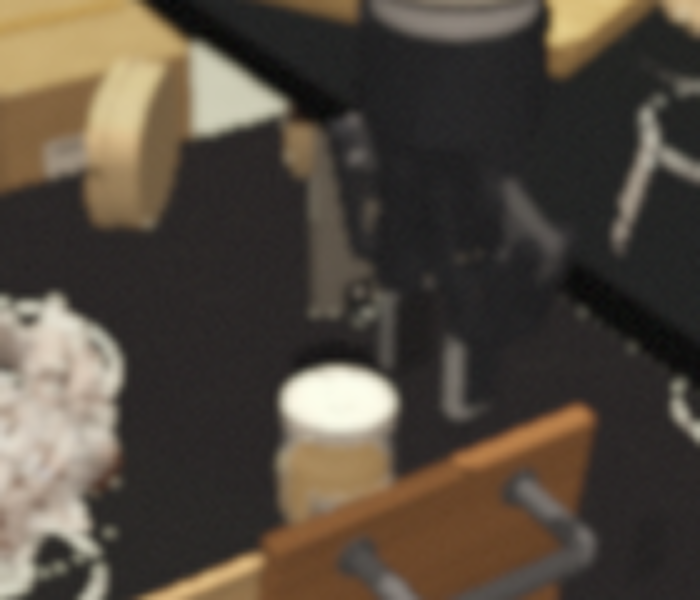

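The fingertips are at (385,365) and (455,415), straddling the top edge above its middle at (430,478). I descend and close lightly.

Request:
step_arm(rows=[0.6, 0, 0, -20, 0, 0.6, 0, 0, -40, 0, 0.6, 0, 0, -55, 0, 0.6, 0, 0, -68, 0, 0.6, 0, 0, -73, 0])

```text
time: 8.68
position: [0.5521, -0.1142, 0.2165]
tcp_rot: [0.706, -0.017, 0.708, 0.015]
ft_force: [-0.1, 0.2, 0.2]
grip_width: 0.0339
```

Request:
step_arm(rows=[0.75, 0, 0, 0, 0, 0.8, 0, 0, 0, 0, 1, 0, 0, 0, 0, 1, 0, 0, 0, 0, 1, 0, 0, 0, 0], force=20)

```text
time: 9.3
position: [0.552, -0.1119, 0.2167]
tcp_rot: [0.706, -0.016, 0.708, 0.017]
ft_force: [-1.1, 5.2, -1.5]
grip_width: 0.0216
```

```bash
python3 - <<'E'
from h import *
save("side","s7",(240,140,380,260),5)
s=robot.get_state();print(s["position"],s["grip_width"],s["ft_force"],s["torque"])
E
```

```text
[ 0.55198147 -0.1119246   0.21665209] 0.021487131198841936 [-0.3066266   4.95784291 -1.64956812] [1.04694939 0.12072312 0.06370321]
```

View pics/s7.png

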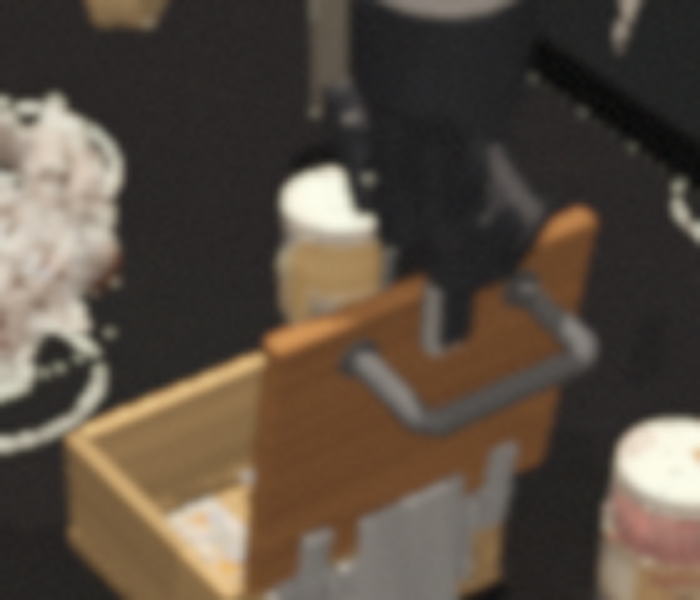

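The width is 21.5 mm with +5 N in y. The front finger is touching but the rear one isn't, so the lid's edge sits about 4–5 mm further forward than I had it. I move forward lightly until both pads bear and the lid is vertical.

Request:
step_arm(rows=[1, 0, 2, 0, 0, 1, 0, 4, 0, 0, 1, 0, 5, 0, 0, 1, 0, 5, 0, 0, 1, 0, 5, 0, 0])

```text
time: 9.98
position: [0.552, -0.1072, 0.2171]
tcp_rot: [0.706, -0.016, 0.708, 0.017]
ft_force: [-2.4, -0.8, 1.6]
grip_width: 0.0215
```

```bash
python3 - <<'E'
from h import *
save("side","s8",(290,165,360,225),10);save("top","t8",(280,150,380,240),7)
s=robot.get_state();print(s["position"],s["grip_width"],s["ft_force"],s["torque"])
p=s["position"]
for d in(-.006,.006,-.0107,.0107): print(d,((proj("side",[[p[0],p[1]+d,p[2]]])[0]-[290,165])*10+4.5).round())
E
```

```text
[ 0.55200123 -0.10716799  0.21712825] 0.02144063130379234 [-1.3978337  -0.95513354  3.26217071] [0.10151492 0.35895104 0.05215256]
-0.006 [348. 409.]
0.006 [317. 382.]
-0.0107 [361. 420.]
0.0107 [305. 372.]
```

View pics/s8.png

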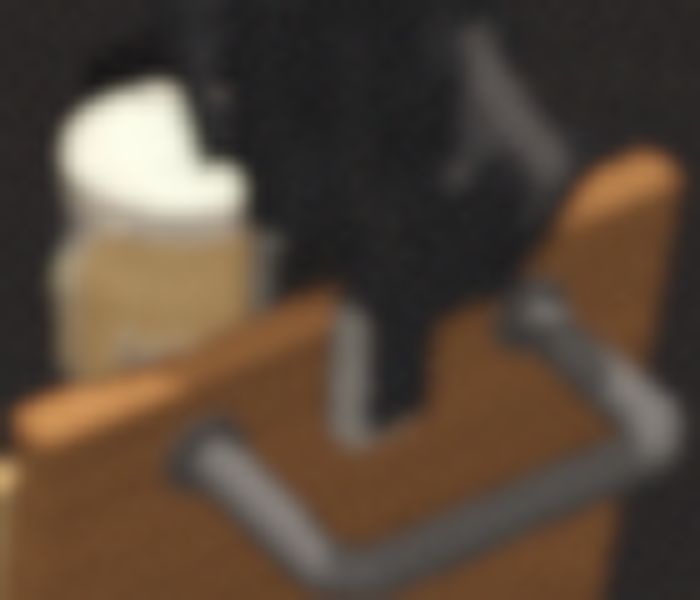

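View pics/t8.png

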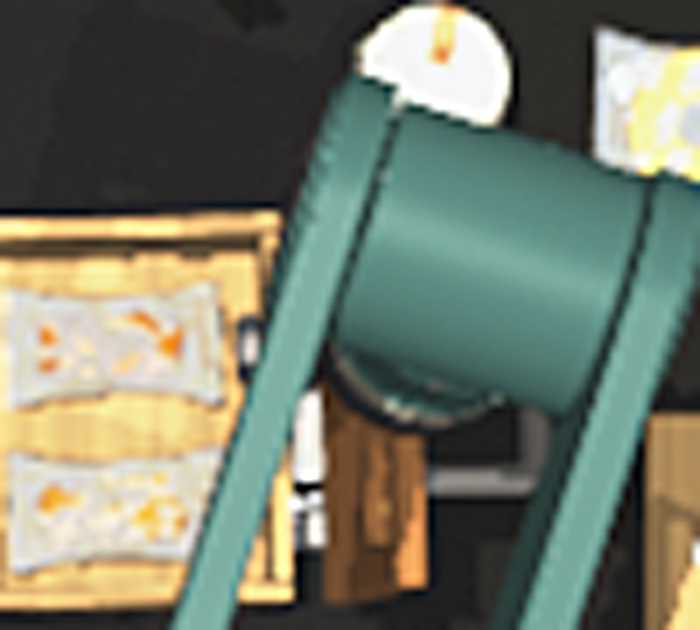

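The lid stands between the fingers and the net force is near zero, so the grip may have latched at first contact. I reopen a little and close again, now centred.

Request:
step_arm(rows=[0.65, 0, 0, 0, 0, 0.65, 0, 0, 0, 0, 1, 0, 0, 0, 0, 1, 0, 0, 0, 0, 1, 0, 0, 0, 0], force=30)

```text
time: 10.7
position: [0.5521, -0.1066, 0.2171]
tcp_rot: [0.706, -0.016, 0.708, 0.018]
ft_force: [0.9, 2.7, 0.4]
grip_width: 0.0205
```

Request:
step_arm(rows=[1, 0, 0, 0, 0, 1, 0, 0, 0, 0, 1, 0, 0, 0, 0, 1, 0, 0, 0, 0, 1, 0, 0, 0, 0])

```text
time: 11.32
position: [0.5522, -0.1065, 0.2172]
tcp_rot: [0.706, -0.016, 0.708, 0.018]
ft_force: [0.5, 2.4, 0.9]
grip_width: 0.0205
```

```bash
python3 - <<'E'
from h import *
save("side","s9",(290,165,360,225),10)
s=robot.get_state();print(s["position"],s["grip_width"],s["ft_force"],s["torque"])
E
```

```text
[ 0.5521835  -0.10654379  0.21717005] 0.020632213405878373 [0.30314134 1.61774717 0.76533384] [ 0.6073106  -0.01110463 -0.02154672]
```

View pics/s9.png

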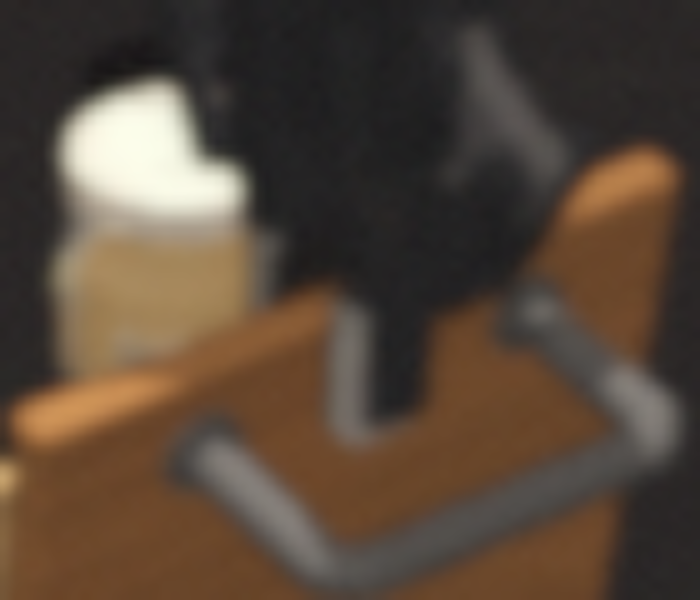

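Still 20.5 mm, probably because the lid leans across the flat pads. Bringing it to vertical should settle this.

Request:
step_arm(rows=[1, 0, 2, 0, 0, 1, 0, 4, 0, 0, 1, 0, 6, 0, 0, 1, 0, 8, 0, 0, 1, 0, 9, 0, 0])

```text
time: 12.0
position: [0.552, -0.0975, 0.217]
tcp_rot: [0.706, -0.016, 0.708, 0.018]
ft_force: [-0.4, 0.9, 0.7]
grip_width: 0.0199
```

Request:
step_arm(rows=[1, 0, 1, 0, 0, 1, 0, 1, 0, 0, 1, 0, 1, 0, 0, 1, 0, 1, 0, 0, 1, 0, 1, 0, 0])

```text
time: 12.62
position: [0.552, -0.0965, 0.2171]
tcp_rot: [0.706, -0.016, 0.708, 0.018]
ft_force: [-1.4, -0.3, 1.3]
grip_width: 0.0198
```

```bash
python3 - <<'E'
from h import *
save("side","s10",(250,150,370,255),6);save("top","t10",(280,150,380,240),7)
s=robot.get_state();print(s["position"],s["grip_width"],s["ft_force"],s["torque"])
E
```

```text
[ 0.55197426 -0.09650877  0.21705694] 0.019825274283449844 [-1.18220565  0.16282074  0.6587581 ] [-0.00146762  0.18543127  0.03192929]
```

View pics/s10.png

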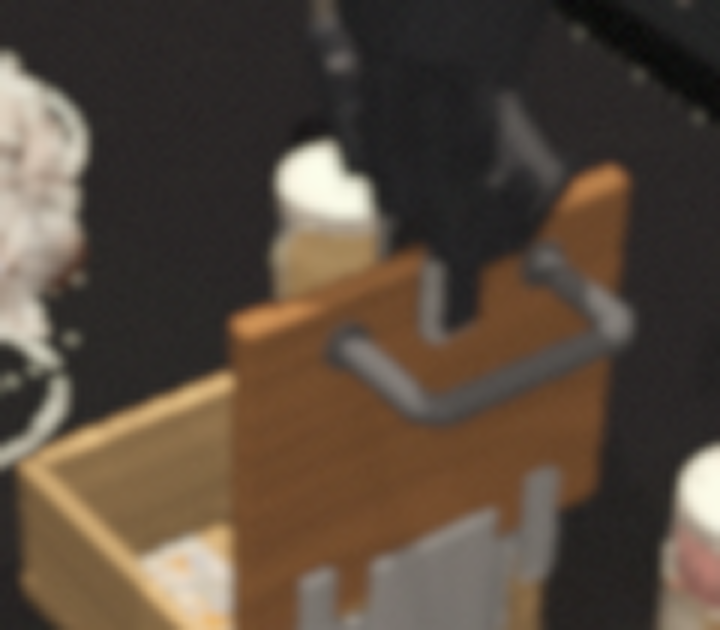

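View pics/t10.png

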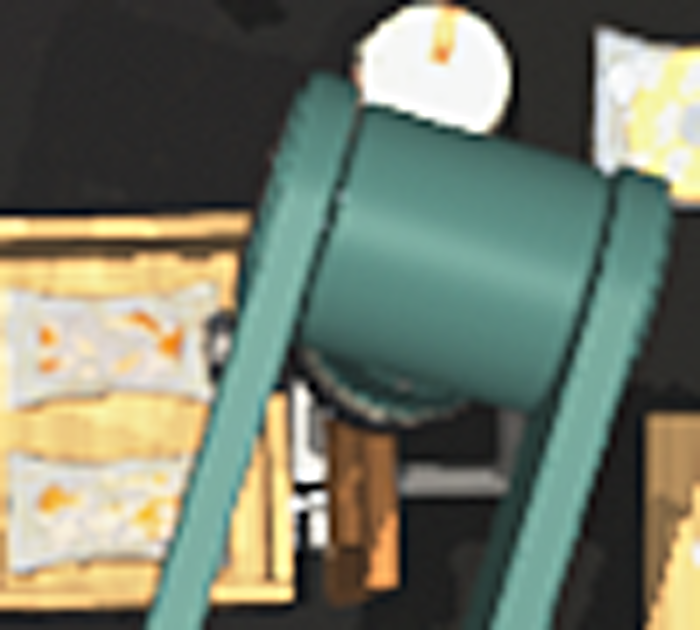

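The lid followed to vertical, with its top edge from (235,325) to (625,170). The 20 mm reading suggests the edge sits above the pads, against the inner finger links. I keep it caged, open slightly, rise 8 mm and close again.

Request:
step_arm(rows=[0.7, 0, 0, 0, 0, 0.7, 0, 0, 4, 0, 0.7, 0, 0, 8, 0, 1, 0, 0, 8, 0, 1, 0, 0, 8, 0])

```text
time: 13.35
position: [0.5524, -0.0962, 0.2262]
tcp_rot: [0.706, -0.016, 0.707, 0.018]
ft_force: [-0.7, 1.2, 4.5]
grip_width: 0.0193
```

Request:
step_arm(rows=[1, 0, 0, 0, 0, 1, 0, 0, 0, 0, 1, 0, 0, 0, 0, 1, 0, 0, 0, 0, 1, 0, 0, 0, 0])

```text
time: 13.98
position: [0.5524, -0.0961, 0.2262]
tcp_rot: [0.706, -0.016, 0.707, 0.018]
ft_force: [0.2, 1.3, 2.3]
grip_width: 0.0191
```

Request:
step_arm(rows=[1, 0, 0, 0, 0, 1, 0, 0, 0, 0, 1, 0, 0, 0, 0, 1, 0, 0, 0, 0, 1, 0, 0, 0, 0], force=70)

```text
time: 14.6
position: [0.5524, -0.0958, 0.2264]
tcp_rot: [0.707, -0.016, 0.707, 0.018]
ft_force: [0.4, 3.9, 4.8]
grip_width: 0.0183
```

```bash
python3 - <<'E'
from h import *
save("side","s11",(295,150,355,210),10)
s=robot.get_state();print(s["position"],s["grip_width"],s["ft_force"],s["torque"])
E
```

```text
[ 0.55241407 -0.0958464   0.22635945] 0.018313866672105935 [-0.81970091  4.46875814  4.3130409 ] [1.22086884 0.18926501 0.00667018]
```

View pics/s11.png

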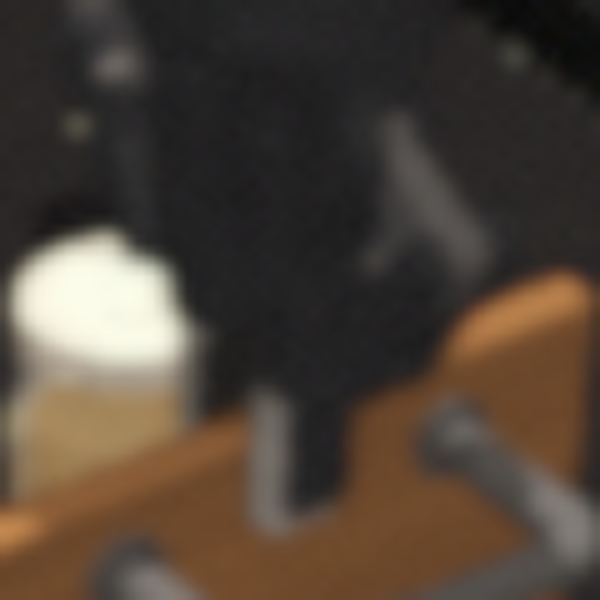

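I can't explain the width yet, so I test the hold with a small lift.

Request:
step_arm(rows=[1, 0, 0, 3, 0, 1, 0, 0, 6, 0, 1, 0, 0, 9, 0, 1, 0, 0, 12, 0, 1, 0, 0, 12, 0])

```text
time: 15.28
position: [0.5523, -0.0959, 0.2386]
tcp_rot: [0.706, -0.016, 0.707, 0.018]
ft_force: [-1.4, 3.6, -3.1]
grip_width: 0.0182
```

```bash
python3 - <<'E'
from h import *
save("side","s12",(260,140,370,255),5);
s=robot.get_state();print(s["position"],s["grip_width"],s["ft_force"],s["torque"])
E
```

```text
[ 0.55228555 -0.09585538  0.23857723] 0.01825007543306813 [-0.2100411   2.76784196 -4.53293916] [1.09593438 0.23902229 0.08654342]
```

View pics/s12.png

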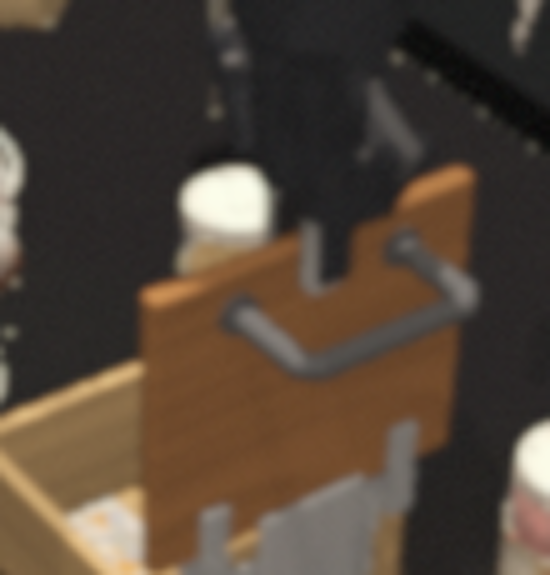

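The lid came up with the gripper, and fz of −4.5 N is about its weight. The hold is good, so I lift straight up and clear.

Request:
step_arm(rows=[1, 0, 0, 8, 0, 1, 0, 0, 20, 0, 1, 0, 0, 36, 0, 1, 0, 0, 54, 0, 1, 0, 0, 72, 0])

```text
time: 15.95
position: [0.5525, -0.0963, 0.3128]
tcp_rot: [0.707, -0.016, 0.707, 0.018]
ft_force: [0.1, -0.3, -4.0]
grip_width: 0.018
```

```bash
python3 - <<'E'
from h import *
save("side","s13",(240,100,380,250),4);save("top","t13",(270,140,400,280),4)
s=robot.get_state();print(s["position"],s["grip_width"],s["ft_force"],s["torque"])
E
```

```text
[ 0.55340556 -0.0964719   0.31492682] 0.01790111422507687 [-0.0568764   0.21863031 -2.75633687] [-0.03811443 -0.03054296  0.01505781]
```

View pics/s13.png

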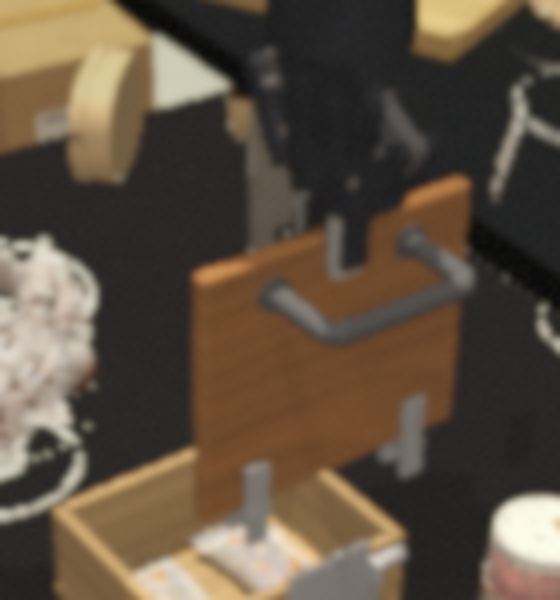

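View pics/t13.png

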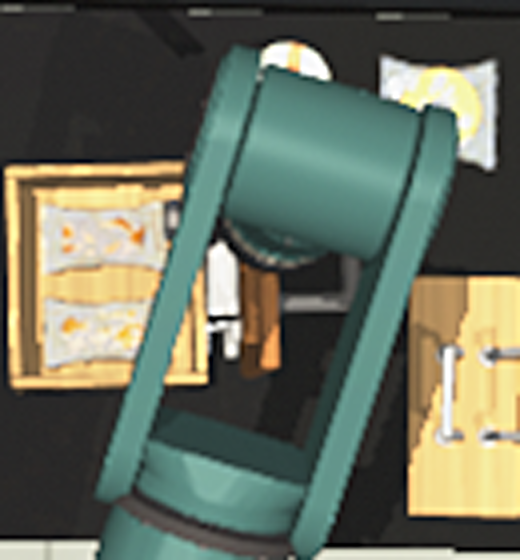

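The lid is off the pins and hanging free, with its fork ends at (255,538) and (410,475). I fit its pose in the gripper.

```bash
cat > pose.py <<'E'
from fit import *
from scipy.spatial.transform import Rotation as R
def T(v,X): return R.from_euler("zyx",[v[3],v[4],v[5]]).apply(X)+v[:3]
def go(obs,x0):
    f=lambda v:np.concatenate([(proj(n,T(v,np.array(X,float)))-np.array(u)).ravel() for n,X,u in obs]+[[(v[4])*30,(v[3]-x0[3])*30]])
    r=least_squares(f,x0,loss="soft_l1");return r.x,f(r.x)[:-2].reshape(-1,2)
E
python3 - <<'E'
from pose import *
s=robot.get_state();p=s["position"]
a,b=.088,.0785
XS=[[-a,b,.012],[a,b,.012],[-a,-b,.012],[a,-b,.012],[-.055,-.103,.0175],[.055,-.103,.0175]]
us=[(194,283),(471,188),(195,515),(452,416),(257,538),(412,475)]
XT=[[-a,b,.012],[-a,b,0]]
ut=[(280,370),(260,372)]
v,r=go([("side",XS,[cv(q,4,240,100) for q in us]),("top",XT,[cv(q,4,270,140) for q in ut])],[.553,-.096,.25,.046,0,1.57])
print(v.round(4),np.degrees(v[3:]).round(1));print(r.round(1).tolist())
e=T(v,[[0,.0785,.006]]);f=T(v,[[0,-.103,.006]]);print("edge",e,"fork",f,"tcp",p, "edge-tcp",e-p)
E
```

```text
[ 5.5280e-01 -9.4100e-02  2.5860e-01  1.7700e-02 -5.0000e-04  1.6052e+00] [ 1. -0. 92.]
[[0.6, 0.0], [1.5, -0.7], [0.6, 1.5], [0.2, 0.1], [-1.1, 0.2], [-0.4, -0.6], [-0.6, 0.9], [-0.3, 0.3]]
edge [[ 0.55140252 -0.10275459  0.33679202]] fork [[ 0.55460848 -0.09651026  0.1554278 ]] tcp [ 0.55340556 -0.0964719   0.31492682] edge-tcp [[-0.00200304 -0.00628269  0.0218652 ]]
```

Request:
step_arm(rows=[1, -10, -20, 0, 0, 1, -30, -64, 0, -0.01, 1, -50, -110, 0, -0.02, 1, -70, -155, 0, -0.03, 1, -82, -183, 0, -0.046])

```text
time: 16.68
position: [0.4701, -0.2816, 0.3147]
tcp_rot: [0.709, 0.0, 0.705, -0.0]
ft_force: [0.4, 0.5, -2.7]
grip_width: 0.0184
```

Request:
step_arm(rows=[1, -6, -12, 0, 0, 1, -6, -12, 0, 0, 1, -6, -12, 0, 0, 1, -6, -12, 0, 0, 1, -6, -12, 0, 0])

```text
time: 17.3
position: [0.4646, -0.2928, 0.3148]
tcp_rot: [0.709, -0.0, 0.705, 0.0]
ft_force: [-0.5, -0.5, -3.7]
grip_width: 0.0183
```

```bash
python3 - <<'E'
from h import *
save("side","s14",(270,160,400,380),3);save("top","t14",(330,180,460,280),5)
s=robot.get_state();print(s["position"],s["tcp_rot"],s["grip_width"],s["ft_force"],s["torque"])
E
```

```text
[ 0.46440458 -0.29310875  0.31477798] [ 7.08977029e-01 -1.95619700e-04  7.05231541e-01 -8.42122934e-05] 0.017998093633189712 [-0.09519748  0.02772173 -3.40300515] [ 0.00868105  0.03389242 -0.02253108]
```

View pics/s14.png

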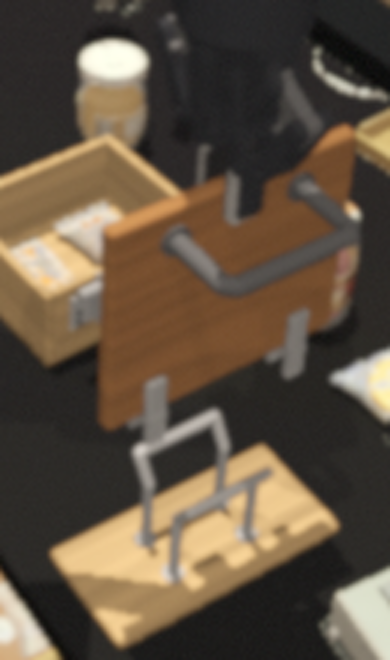

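View pics/t14.png

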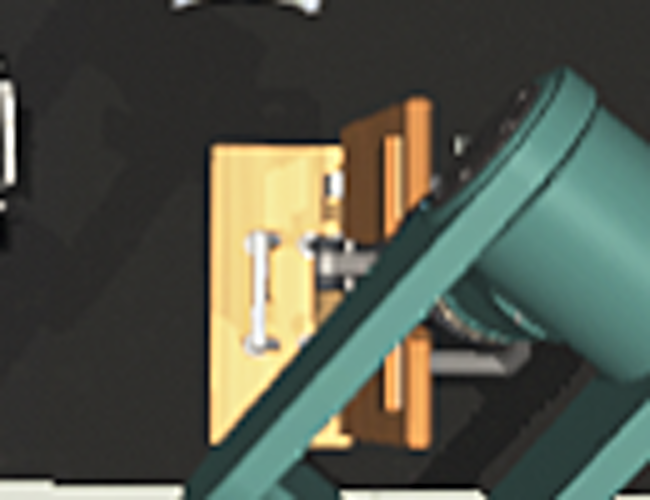

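The lid hangs above the stand; its fork ends are at (154,440) and (292,377) in the side crop, and the top view shows its edge strip at u = 407–432. I fit the pose against the slot.

```bash
python3 - <<'E'
from pose import *
a,b=.088,.0785
XS=[[-a,b,.012],[a,b,.012],[-a,-b,.012],[-.055,-.103,.0175],[.055,-.103,.0175]]
us=[(105,237),(353,133),(101,427),(154,441),(292,377)]
XT=[[a,b,0],[a,b,.012],[-a,b,0],[-a,b,.012]]
ut=[(408,97),(432,97),(405,447),(432,447)]
v,r=go([("side",XS,[cv(q,3,270,160) for q in us]),("top",XT,[cv(q,5,330,180) for q in ut])],[.465,-.292,.25,0,0,1.57])
print(v.round(4),np.degrees(v[3:]).round(1));print(r.round(1).tolist())
print("edge",T(v,[[0,.0785,.006]]),"fork",T(v,[[0,-.103,.006]]),"low panel",T(v,[[0,-.05,.006]]))
E
```

```text
[ 0.4651 -0.2893  0.2589  0.0074 -0.0097  1.5764] [ 0.4 -0.6 90.3]
[[0.7, -0.5], [1.5, -0.0], [0.9, 1.3], [-0.6, 0.2], [-0.4, -0.9], [-0.0, 0.5], [-0.1, 0.6], [-0.2, 0.2], [-0.8, 0.3]]
edge [[ 0.46447342 -0.29573136  0.33735009]] fork [[ 0.46580849 -0.29472362  0.1558578 ]] low panel [[ 0.46541863 -0.29501789  0.20885555]]
```

Request:
step_arm(rows=[1, 0, 2, -10, 0, 1, 0, 2, -30, 0, 1, 0, 2, -45, 0, 1, 0, 2, -55, 0, 1, 0, 2, -60, 0])

```text
time: 18.02
position: [0.4642, -0.291, 0.2539]
tcp_rot: [0.709, 0.0, 0.706, 0.0]
ft_force: [-0.2, -1.1, -2.9]
grip_width: 0.0179
```

```bash
python3 - <<'E'
from h import *
save("side","s15",(280,180,390,370),4)
s=robot.get_state();print(s["position"],s["grip_width"],s["ft_force"],s["torque"])
E
```

```text
[ 0.46418521 -0.29093846  0.25364143] 0.018323094678668366 [ 0.15210719  0.24430785 -3.3729067 ] [0.04083306 0.0280667  0.00900106]
```

View pics/s15.png

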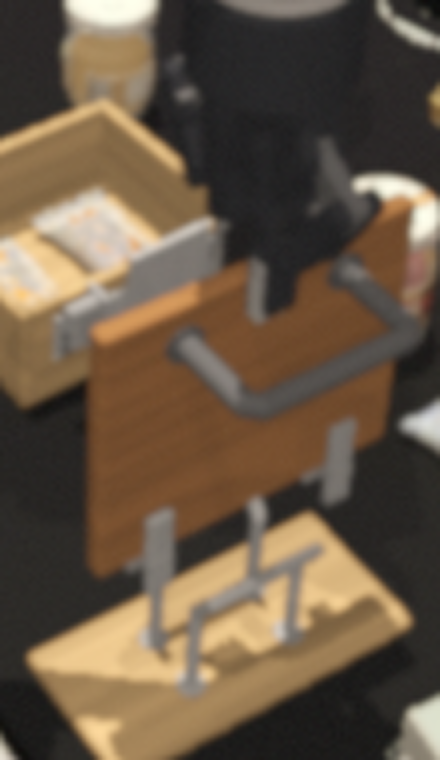

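The lid's bottom edge lies between the rear and front rails, with no contact force. I continue down.

Request:
step_arm(rows=[1, 0, 0, -20, 0, 1, 0, 0, -40, 0, 1, 0, 0, -56, 0, 1, 0, 0, -68, 0, 1, 0, 0, -76, 0])

```text
time: 18.7
position: [0.4642, -0.291, 0.1772]
tcp_rot: [0.709, 0.0, 0.706, 0.0]
ft_force: [0.6, -0.3, -2.5]
grip_width: 0.0181
```

Request:
step_arm(rows=[1, 0, 0, -2, 0, 1, 0, 0, -3, 0, 1, 0, 0, -4, 0, 1, 0, 0, -5, 0, 1, 0, 0, -6, 0])

```text
time: 19.32
position: [0.4643, -0.2911, 0.1713]
tcp_rot: [0.709, 0.0, 0.706, 0.0]
ft_force: [0.3, 0.2, -3.9]
grip_width: 0.018
```

Request:
step_arm(rows=[1, 0, 0, -1, 0, 1, 0, 0, -2, 0, 1, 0, 0, -3, 0, 1, 0, 0, -3, 0, 1, 0, 0, -3, 0])

```text
time: 19.95
position: [0.4643, -0.291, 0.1684]
tcp_rot: [0.709, 0.0, 0.705, 0.0]
ft_force: [-1.0, -1.0, -2.7]
grip_width: 0.0182
```

Request:
step_arm(rows=[1, 0, 0, -1, 0, 1, 0, 0, -2, 0, 1, 0, 0, -3, 0, 1, 0, 0, -3, 0, 1, 0, 0, -3, 0])

```text
time: 20.58
position: [0.4652, -0.2913, 0.1671]
tcp_rot: [0.71, -0.001, 0.704, -0.0]
ft_force: [1.9, 0.7, 6.1]
grip_width: 0.018
```

```bash
python3 - <<'E'
from h import *
save("side","s16",(280,220,390,370),5);save("top","t16",(330,180,460,280),5)
s=robot.get_state();print(s["position"],s["grip_width"],s["ft_force"],s["torque"])
E
```

```text
[ 0.46516219 -0.29134308  0.16708837] 0.018120654431368306 [0.90097686 1.76356012 6.34562803] [0.30027788 0.07543018 0.00263275]
```

View pics/s16.png

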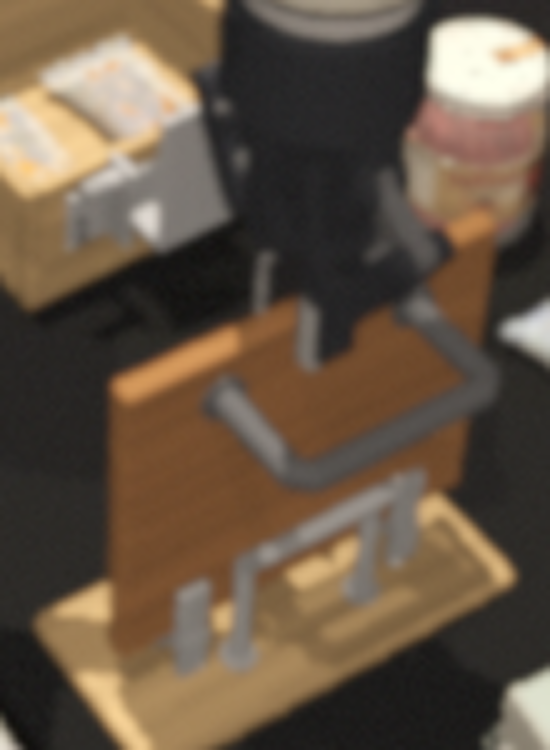

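The forks landed at TCP z = 0.167 m (0.169 m expected) and fz rose to +6 N. The lid stands upright between the wires. I release with a limited opening, then rise.

Request:
step_arm(rows=[0.7, 0, 0, 0, 0, 0.65, 0, 0, 0, 0, 0.6, 0, 0, 0, 0, 0.6, 0, 0, 0, 0, 0.6, 0, 0, 0, 0])

```text
time: 21.3
position: [0.4651, -0.2914, 0.1669]
tcp_rot: [0.71, -0.0, 0.705, -0.0]
ft_force: [0.2, -0.6, 0.6]
grip_width: 0.0345
```

Request:
step_arm(rows=[0.6, 0, 0, 8, 0, 0.6, 0, 0, 25, 0, 0.6, 0, 0, 50, 0, 0.6, 0, 0, 80, 0, 0.6, 0, 0, 110, 0])

```text
time: 21.92
position: [0.4652, -0.2914, 0.2796]
tcp_rot: [0.71, -0.001, 0.704, -0.001]
ft_force: [0.3, 0.5, -0.1]
grip_width: 0.0342
```

Request:
step_arm(rows=[0.6, 0, 20, 30, 0, 0.6, 0, 60, 60, 0, 0.6, 0, 110, 60, 0, 0.6, -20, 160, 60, 0, 0.6, -40, 210, 60, 0])

```text
time: 22.55
position: [0.4247, -0.08, 0.3413]
tcp_rot: [0.711, -0.001, 0.703, -0.001]
ft_force: [-0.3, 0.9, 1.0]
grip_width: 0.0337
```

Request:
step_arm(rows=[0.6, -10, 50, 0, 0, 0.6, -20, 100, 0, 0, 0.6, -30, 150, 0, 0, 0.6, -30, 150, 0, 0, 0.6, -30, 150, 0, 0])

```text
time: 23.18
position: [0.3948, 0.0698, 0.3424]
tcp_rot: [0.712, -0.001, 0.702, -0.001]
ft_force: [0.3, -0.3, -0.6]
grip_width: 0.0343
```

```bash
python3 - <<'E'
from h import *
save("side","s17",(230,150,430,380),3);save("top","t17",(230,140,430,280),4)
s=robot.get_state();print(s["position"],s["grip_width"],s["ft_force"],s["time"])
E
```

```text
[0.39500243 0.06903712 0.34175389] 0.03426710457203894 [ 0.02403562 -0.13573746 -0.2587614 ] 23.275
```

View pics/s17.png

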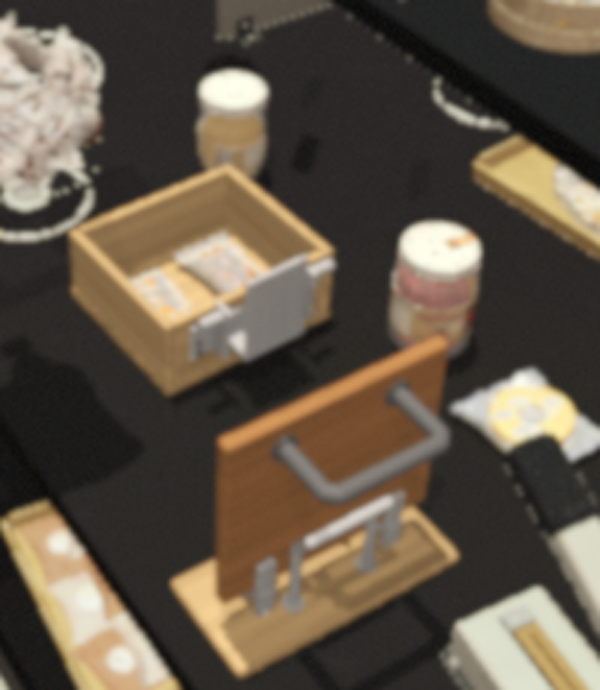

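View pics/t17.png

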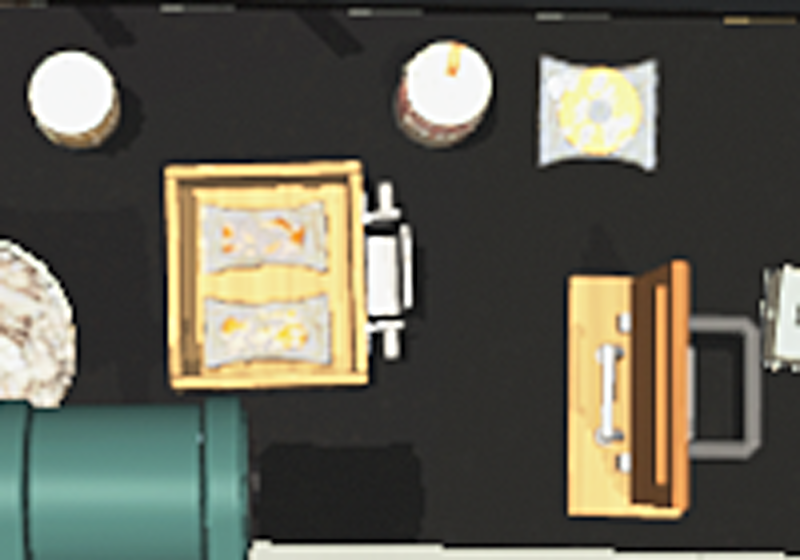

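The lid stands in the slot: its edge runs from (218,440) to (447,342) in the side crop and from v 261 to 516 at u = 690 in the top crop. The jars and packs look undisturbed. I check the pose and stability.

```bash
python3 - <<'E'
from pose import *
a,b=.088,.0785
XS=[[-a,b,.012],[a,b,.012],[-a,-b,.012],[-.055,-.103,.0175],[.055,-.103,.0175]]
us=[(219,446),(447,345),(219,595),(265,613),(393,544)]
XT=[[a,b,.012],[-a,b,.012],[a,b,0],[-a,b,0]]
ut=[(689,261),(689,517),(671,261),(670,517)]
v,r=go([("side",XS,[cv(q,3,230,150) for q in us]),("top",XT,[cv(q,4,230,140) for q in ut])],[.465,-.292,.1,0,0,1.57])
print(v.round(4),np.degrees(v[3:]).round(1));print(r.round(1).tolist())
print("edge",T(v,[[0,.0785,.006]]),"fork",T(v,[[0,-.103,.006]]))
A=cv2.imread("pics/raw_s17.png").astype(int);B=robot.snapshot("side")[:,:,::-1].astype(int)
print("diff",abs(A-B)[180:380,280:420].mean(),abs(A-B)[180:380,280:420].max())
t0=cv2.imread("pics/raw_t0.png").astype(int);t1=cv2.imread("pics/raw_t17.png").astype(int)
for n,(x,y) in dict(honey=(247,163),jam=(340,161),p3=(379,167),p4=(195,258)).items(): print(n,abs(t0-t1)[y-14:y+14,x-14:x+14].mean().round(2))
E
```

```text
[ 0.4646 -0.2881  0.1144  0.0102 -0.0116  1.563 ] [ 0.6 -0.7 89.6]
[[0.3, 0.2], [0.1, -1.7], [0.2, 3.4], [-0.3, -0.5], [-0.7, 0.2], [0.3, 0.7], [-0.6, -0.7], [0.6, 0.5], [-0.2, -0.9]]
edge [[ 0.46375792 -0.29351842  0.19297865]] fork [[ 0.46560157 -0.29494983  0.01149366]]
diff 0.7378809523809524 10
honey 1.29
jam 1.52
p3 2.55
p4 2.68
```

```bash
python3 -c "
from bench import robot
print(robot.sign_off())"
```

```text
the job is handed in; nothing more can be done
None
```

The lid is off the chest and standing upright in the middle of the stand's slot, hinge end down. I handed the job in at about 23 s of the 61 s allowed.

**What I did:** I raised the lid by its handle until it met the stop (+4 N reaction), let go, and saw in the pictures that it stood by itself. I then took the top edge, brought the lid to vertical and lifted it straight off the pins. I lowered it into the slot until the forks touched down, released it and moved the arm clear.

**Last checks:**

| Check | Measured | Target |
|---|---|---|
| Lid angle (upright = 90°) | 89.6° | 90° |
| Fork ends, x / y (m) | 0.466 / −0.295 | slot middle 0.465 / −0.292 |
| Fork ends, height (mm) | 11.5 | 10 |

- **Stillness:** two side pictures taken moments apart showed no movement.
- **Bystanders:** jars and packs look unmoved, with only small picture differences from the start. I did not re-measure their positions.

**What disagreed:**
- The gripper read about 18 mm while holding the 12 mm panel, and I never found out why. My first close on the top edge touched with only one finger, so I re-centred, then reopened, rose 8 mm and closed again. The hold then carried the lid's weight without slipping.
- One lid corner in the final pose fit was off by 3.4 pixels; the rest were within about 2.

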